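# Set out trumpet parts for refitting

## Task

Set out the trumpet parts for refitting: put the round green-topped stand midway between the valve block and the brass bell, on the line joining their centres, and stand the mouthpiece, cup down, in the middle of the stand's top. Stand the oil bottle upright in front of the valve block (robot's side, straight out from its middle) with its centre about 8 cm from the block's centre, and lay the U-shaped tuning slide flat behind the stand (the side away from the robot, square to the line) with its middle about 9 cm from the stand's middle. Leave the jar, the yellow carton and the brush where they are, and let go of everything.

Things in the scene. Friction and masses are not known exactly. Their poses are not given: they have to be found in the camera images.
- valves: Valve block, fixed: three upright silver tubes with brass rims in a row on a dark wooden base 46 (x) x 104 (y) mm, 66 mm high. Origin: centre of its underside, on the bench (z = 0). y axis: along the tubes, on the line to the bell, which may be on either side. x axis: square to that line, away from the robot, within 0.2 rad of world x (behind +x, in front -x).
- bell: Brass trumpet bell standing on its flared rim, 110 mm diameter at the bottom, 28 mm at the top, 68 mm high. Fixed. Origin: centre of its underside, on the bench, always 280 mm from the valve block's origin. Axes parallel to the valve block's.
- stand_center (a point): Centre (half-way up) of the loose mouthpiece stand: a round dark wooden puck with a flat green felt top, 60 mm diameter, 25 mm high, 90 g. z up. Starts on the bench.
- mouthpiece_center (a point): Centre (half-way up) of the loose silver trumpet mouthpiece, standing on its wide cup rim, shank up: 87 mm high, rim 27 mm diameter, cup 25 mm wide up to 31 mm height tapering to a straight shank 10 mm diameter from 37 mm height to the top. 100 g. z up along the shank. Starts standing on the bench.
- oil_center (a point): Centre (half-way up) of the loose oil bottle: white, with a blue band and a green cap, body 32 mm diameter to 60 mm height, cap 20 mm diameter, 84 mm high overall, 60 g. z up. Starts standing on the bench.
- slide_center (a point): Middle (half-way up) of the loose brass tuning slide: a flat-lying U of 12 mm round tube, legs along its x axis, bow at +x; 92 mm long (x -46 to +46), 46 mm wide over both legs (y -23 to +23), 12 mm high, 80 g. It can be gripped across both legs, along its y, at this point. z up. Any heading at the start; its final heading does not matter.
- jar: Bystander: amber jar with a black cap, 56 mm diameter, 55 mm high, beyond the work. Origin: centre of its underside.
- carton: Bystander: yellow carton, 60 x 110 x 50 mm high, beyond the work. Origin: centre of its underside.
- brush: Bystander: cleaning brush, 150 mm long, lying on the bench at the right-hand far side of the work, along its own x axis. Origin: under its middle.
Things that resemble listed ones, but are neither listed nor needed, are in the scene too. What is shaped like the part that bears oil_center but purple is not meant.

How it is judged:
By the outcome, as a careful person would: the job done as asked, in the order asked, and still so for the second after the job is handed in, with the robot touching nothing.
It also fails if it takes over 128 s, if anything falls off the work surface, if the arm or the gripper's body presses on something with over 40 N, if the wrist force passes 120 N, or if a joint passes its speed limit or range.

## Robot

A 6-joint arm with a two-finger parallel gripper is mounted at the origin on the work surface. World frame = base frame: x ahead of the robot, y to its left, z up, the work surface at z = 0. Lengths are in mm, angles in rad, forces in N, time in s.
With the tool pointing down it reaches from about 350 to 875 mm from the base axis. Payload 4.2 kg.
Tool frame: the origin (TCP) lies where the fingers leave the gripper's body, on its centre line; the fingertips stand ahead of it and the grasp point (between the pads) lies 54 mm ahead of it (arm.nose_length is the z of the fingertips in the tool frame, in mm); z points along the fingers, x is the direction in which the jaws open and shut, and the axes are right-handed (so a half turn about z gives the same grasp; the last joint's range is limited). The gripper opens to 85 mm and grips with 20 to 120 N. Pads are 22 mm wide; open, the fingers measure 114 mm over their backs; the gripper's body (76 mm by 85 mm) begins 54 mm behind the grasp point. The pads swing forward as they close: fully open they stand 13 mm farther back than shut.
Start: joints at [1.47, 0.385, 0.008, 0, -1.194, -0.259], TCP at [220.021, 584.97, 303.912] pointing down, gripper open.
Joint ranges: [-3.14, 3.14], [-1.21, 2.06], [-1.07, 1.41], [-3.16, 2.05], [-2.99, -0.16], [-3.1, 3.1]. Speed limits (rad/s): [2.79, 2.79, 3.14, 3.14, 3.14, 3.14].

## Interface

Orientations are given as a unit quaternion [x, y, z, w].
In Python, from bench import arm, imaging, job_done gives the robot as it stands.
- The arm moves only by the shell command python3 -m crank 'ROWS' [OPENING]. ROWS is a JSON object of lists of equal length, an entry for each row: "delta_pos": the shift along the tool's x, y, z in m, a list of three; "twist": the turn about the tool's z in rad. In form: {"delta_pos": [[tx, ty, tz], ...], "twist": [twist, ...]}. A call has 1 to 8 rows; each row shifts and turns the commanded pose from where the row before left it, along the tool's axes as they then stand; what a row does not reach is not made up. A row lasts 1/12 s, in which the tool goes at most 41.7 mm and 7.16 degrees, less where a joint would pass 70% of its speed; a pose out of reach is approached as far as the arm can. A call is refused whole if a number of a shift passes 0.0417 or a number of a turn 0.125, either way. A call with a gripper value outside its range is refused whole. OPENING is the opening, from 0 (shut) to 1 (fully open), set as the call begins (- or left out, the last holds). The fingers move at their own pace and stop on an object; the grip force is fixed at half the most. Time passes only in rows, so rows that do not move let the fingers close. It gives the time, the measured TCP pose, the force and the opening at its end, in the units of the state.
- arm.read_state(): the state, without advancing time (a new reading comes with each control period).
- imaging.get_image(name): name is "scene" or "side" or "wrist"; returns (picture, depth): 384x512x3 uint8, blue, green, red; 384x512 float32, mm along the optical axis (not along the pixel's ray), 0 where there is no reading.
- imaging.camera_model(name): a dict with "vfov" (degrees; the focal length in pixels is half the picture's height over the tangent of half this angle, whatever the lens; pixels are square), "cx", "cy" (the principal point, pixels), "dist" ([k1, k2, p1, p2, k3] as OpenCV has them; the pictures are not rectified), "T" (4x4, takes a point from camera to world coordinates); the wrist camera has in their place "hand_eye" (4x4, takes a point from camera to tool coordinates, whose origin is the TCP and whose axes are the tool frame's). Camera axes: x right, y up, looking along -z (the intrinsics and any distortion apply to the point x, -y, -z); pixel columns grow to the right and rows downward; lengths in mm; the calibration is good to about 2 mm. A picture is of the moment at which its call begins: read the wrist's pose just before it. camera_model takes no time and is no camera call.
- job_done(): hands the job in, once; it reports no verdict.
The state is a dict: "clock": time; "joints": joint angles; "joint_vel": joint speeds; "joint_efforts": joint torques, N m; "position": TCP position; "ee_rot": TCP orientation; "contact_force": force on the tool from outside, world axes, zero at the start; "wrist_torque": the same for the moment, N m; "gripper_width": finger opening in mm.
Only numpy, scipy, OpenCV 4.12 (cv2) and the standard library are available. Lean on these libraries where they do the work, as an engineer would, in place of code of your own. Each camera call takes 0.05 s, during which the arm holds its last target.

## Working session

There is one attempt and no reset: what is moved stays moved. The work goes in short steps, Python scripts to look and compute and a shell command to move; the robot and the scene stay as the last step left them, time stands still between calls to the robot, and variables do not carry over. Pictures are saved under pics/ and viewed, and the job is handed in when it is done.

```bash
ls; mkdir -p pics; cat > h.py <<'E'
import numpy as np,cv2
from bench import arm,imaging
def cam(n,st=None):
    m=imaging.camera_model(n); f=192/np.tan(np.radians(m['vfov'])/2)
    K=np.array([[f,0,m['cx']],[0,f,m['cy']],[0,0,1.]])
    if 'T' in m: T=np.array(m['T'])
    else:
        from scipy.spatial.transform import Rotation as R
        W=np.eye(4);W[:3,:3]=R.from_quat(st['ee_rot']).as_matrix();W[:3,3]=st['position']
        T=W@np.array(m['hand_eye'])
    return K,np.array(m['dist'],float),T
def rays(c,uv):
    K,d,T=c
    p=cv2.undistortPoints(np.array(uv,float).reshape(-1,1,2),K,d).reshape(-1,2)
    r=np.c_[p[:,0],-p[:,1],-np.ones(len(p))]
    return T[:3,3],r@T[:3,:3].T
def onplane(c,uv,z):
    o,r=rays(c,uv); return o+r*((z-o[2])/r[:,2])[:,None]
def cloud(c,uv,depth):
    o,r=rays(c,uv); uv=np.array(uv,int); return o+r*depth[uv[:,1],uv[:,0]][:,None]
def grab(n,name):
    st=arm.read_state(); im,d=imaging.get_image(n)
    cv2.imwrite(f'pics/{name}.png',im); np.save(f'pics/{name}.npy',d)
    return im,d,cam(n,st)
E
python3 - <<'E'
from h import *
for n in ['scene','side','wrist']:
    grab(n,n+'0')
    c=cam(n,arm.read_state()); print(n,c[0][0,0],c[1],c[2].round(2).tolist())
print(arm.read_state(),arm.nose_length)
E
```

```text
pics
scene 415.4958571073979 [-0.13789969  0.          0.          0.          0.        ] [[0.27, -0.82, 0.5, 1063.53], [0.96, 0.23, -0.16, -158.88], [0.01, 0.53, 0.85, 966.07], [0.0, 0.0, 0.0, 1.0]]
side 351.04885645318035 [-0.08993311  0.          0.          0.          0.        ] [[-1.0, 0.05, -0.08, 466.33], [-0.09, -0.62, 0.78, 718.36], [-0.01, 0.78, 0.63, 637.33], [0.0, 0.0, 0.0, 1.0]]
wrist 303.95863480431774 [-0.08353797  0.          0.          0.          0.        ] [[-0.35, 0.9, 0.27, 286.69], [-0.94, -0.34, -0.1, 560.11], [0.0, -0.28, 0.96, 372.07], [0.0, 0.0, 0.0, 1.0]]
{'clock': 0.15, 'joints': array([ 1.46960972e+00,  3.85415597e-01,  6.94299483e-03, -3.25272222e-04,
       -1.19401078e+00, -2.58589414e-01]), 'joint_vel': array([-0.00070149, -0.00089694,  0.00369011,  0.00209101, -0.00169698,
       -0.0006613 ]), 'joint_efforts': array([ 4.06640856e-04, -3.92679763e+01,  1.88580608e+01,  4.18864489e+00,
       -3.43377149e-03,  1.80559940e-07]), 'position': array([219.91939435, 584.6970004 , 303.05647633]), 'ee_rot': array([-5.69132088e-01,  8.22245664e-01, -5.43348081e-04, -6.62694764e-04]), 'contact_force': array([ 0.21747425, -0.20238064,  0.16161839]), 'wrist_torque': array([ 0.05391863,  0.00882431, -0.06485944]), 'gripper_width': 85.53385838941604} 72.6
```

View pics/scene0.png

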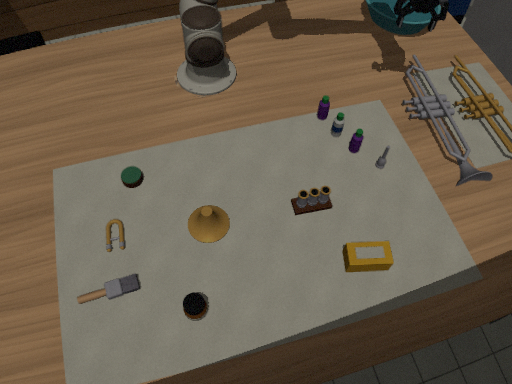

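View pics/side0.png

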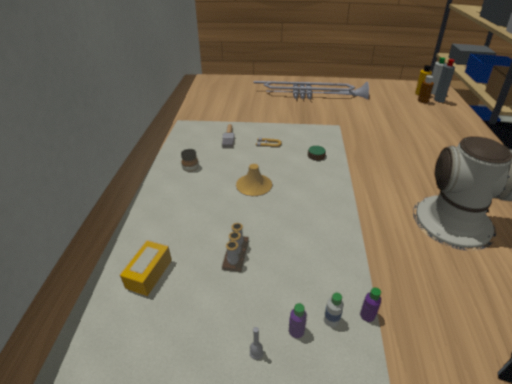

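View pics/wrist0.png

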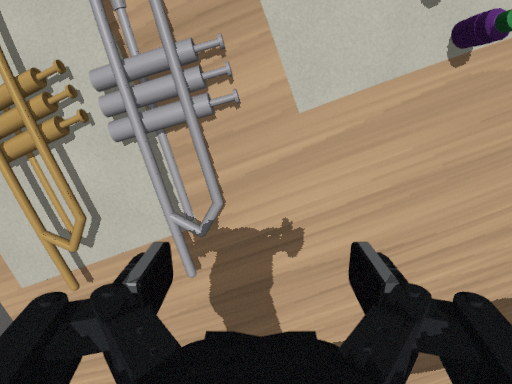

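The scene view shows: stand at (132,177), slide (115,236), bell (208,222), valve block (312,202), white oil bottle (338,124) between two purple ones, and mouthpiece (383,157). Next I measure them.

```bash
cat > m0.py <<'E'
from h import *
def world(n,name):
    im=cv2.imread(f'pics/{name}.png'); d=np.load(f'pics/{name}.npy'); c=cam(n)
    v,u=np.mgrid[0:384,0:512]; uv=np.c_[u.ravel(),v.ravel()]
    P=cloud(c,uv,d).reshape(384,512,3); P[d<=0]=np.nan
    return im,P,c
if __name__=='__main__':
  for n in ['scene','side']:
    im,P,c=world(n,n+'0'); print(n)
    z=P[...,2]; 
    print(' table z pct',np.nanpercentile(z[(np.abs(P[...,0]-500)<200)&(abs(P[...,1])<250)],[5,25,50,75]).round(1))
    m=((z>6)&(P[...,0]>330)&(P[...,0]<850)&(abs(P[...,1])<420)).astype(np.uint8)
    k,l,s,ce=cv2.connectedComponentsWithStats(m)
    for i in range(1,k):
        if s[i,4]<25: continue
        q=P[l==i]; b=im[l==i].mean(0).round()
        print(s[i].tolist(),'x',np.percentile(q[:,0],[1,50,99]).round(),'y',np.percentile(q[:,1],[1,50,99]).round(),'zmax',np.percentile(q[:,2],98).round(),b)
E
python3 m0.py
```

```text
scene
 table z pct [-3.3 -1.4 -0.1  1.4]
[331, 112, 14, 25, 230] x [346. 364. 373.] y [305. 316. 334.] zmax 85.0 [63. 69. 57.]
[349, 129, 14, 23, 220] x [418. 434. 444.] y [334. 344. 361.] zmax 84.0 [50. 31. 39.]
[376, 146, 14, 22, 116] x [493. 505. 513.] y [389. 400. 410.] zmax 85.0 [71. 71. 72.]
[121, 166, 22, 22, 364] x [333. 366. 390.] y [-319. -291. -263.] zmax 28.0 [42. 59. 37.]
[291, 186, 41, 28, 784] x [550. 580. 596.] y [111. 156. 210.] zmax 68.0 [35. 46. 58.]
[190, 206, 38, 34, 872] x [513. 567. 597.] y [-160. -118.  -73.] zmax 68.0 [ 39.  82. 108.]
[106, 219, 19, 33, 297] x [481. 528. 569.] y [-382. -353. -336.] zmax 14.0 [ 55.  87. 107.]
[343, 241, 51, 31, 1365] x [726. 768. 802.] y [180. 232. 290.] zmax 53.0 [ 45.  97. 119.]
[96, 274, 44, 25, 635] x [649. 673. 692.] y [-418. -363. -318.] zmax 21.0 [80. 81. 86.]
[183, 292, 25, 29, 543] x [746. 776. 795.] y [-223. -197. -171.] zmax 57.0 [16. 21. 26.]
side
 table z pct [-0.8  0.4  1.3  2.2]
[221, 130, 13, 18, 183] x [649. 670. 692.] y [-416. -353. -317.] zmax 23.0 [106. 108. 111.]
[255, 137, 27, 10, 153] x [482. 528. 569.] y [-382. -352. -334.] zmax 15.0 [ 82. 114. 131.]
[307, 145, 19, 15, 228] x [333. 362. 389.] y [-320. -279. -263.] zmax 28.0 [61. 79. 61.]
[181, 149, 18, 22, 328] x [741. 763. 791.] y [-219. -180. -169.] zmax 57.0 [60. 70. 74.]
[236, 164, 35, 31, 628] x [510. 553. 601.] y [-148. -100.  -68.] zmax 69.0 [ 65. 109. 132.]
[221, 223, 27, 48, 838] x [548. 567. 596.] y [118. 184. 213.] zmax 68.0 [67. 81. 89.]
[120, 240, 52, 55, 1722] x [721. 753. 799.] y [185. 253. 297.] zmax 53.0 [ 53. 115. 136.]
[324, 293, 20, 33, 493] x [341. 359. 372.] y [314. 331. 338.] zmax 86.0 [88. 97. 85.]
[289, 303, 19, 35, 499] x [410. 426. 442.] y [342. 360. 367.] zmax 85.0 [79. 74. 73.]
[249, 327, 14, 32, 286] x [489. 500. 513.] y [398. 407. 415.] zmax 88.0 [97. 98. 98.]
```

```bash
cat > m1.py <<'E'
from m0 import *
def fitc(p):
    A=np.c_[2*p,np.ones(len(p))]; s=np.linalg.lstsq(A,(p**2).sum(1),rcond=None)[0]
    return s[:2],np.sqrt(s[2]+s[0]**2+s[1]**2)
def comp(im,P,x,y,r,h,lo,hi):
    m=(np.hypot(P[...,0]-x,P[...,1]-y)<r)&(cv2.inRange(cv2.cvtColor(im,cv2.COLOR_BGR2HSV),np.array(lo),np.array(hi))>0)&(P[...,2]>h)
    return m.astype(np.uint8)
for n in ['scene','side']:
    im,P,c=world(n,n+'0'); print(n)
    for nm,x,y,r,h,zt,lo,hi in [('stand',361,-291,50,15,25,(35,60,20),(90,255,255)),
        ('oilcap',358,324,30,70,84,(35,60,20),(90,255,255)),
        ('purcap',428,351,30,70,84,(35,60,20),(90,255,255)),
        ('belltop',556,-109,40,60,68,(0,0,0),(180,255,255)),
        ('mp',501,401,40,72,87,(0,0,0),(180,255,255))]:
        m=comp(im,P,x,y,r,h,lo,hi)
        cs=max(cv2.findContours(m,0,cv2.CHAIN_APPROX_NONE)[0],key=len).reshape(-1,2)
        w=onplane(c,cs,zt)[:,:2]; vs=np.argwhere(m)[:,::-1]
        (cc,rr)=cv2.minEnclosingCircle(w.astype(np.float32))
        print(nm,m.sum(),'fit',fitc(w)[0].round(1),round(fitc(w)[1],1),'enc',np.round(cc,1),round(rr,1),'cen',onplane(c,vs,zt).mean(0)[:2].round(1))
    # valve rims, by depth z>62
    m=((np.hypot(P[...,0]-573,P[...,1]-162)<70)&(P[...,2]>61)).astype(np.uint8)
    k,l,s,ce=cv2.connectedComponentsWithStats(m)
    print('rims',[(s[i,4],onplane(c,[ce[i]],66)[0,:2].round(1).tolist()) for i in range(1,k) if s[i,4]>8])
    # slide
    m=comp(im,P,525,-359,75,4,(10,90,40),(35,255,255)); cs=max(cv2.findContours(m,0,cv2.CHAIN_APPROX_NONE)[0],key=len).reshape(-1,2)
    w=onplane(c,cs,6)[:,:2].astype(np.float32); print('slide',cv2.minAreaRect(w))
    # bell bottom rim
    m=comp(im,P,556,-109,75,3,(10,90,40),(35,255,255)); cs=max(cv2.findContours(m,0,cv2.CHAIN_APPROX_NONE)[0],key=len).reshape(-1,2)
    w=onplane(c,cs,2)[:,:2]
    for _ in range(6):
        cc,rr=fitc(w); d=np.hypot(*(w-cc).T)-rr; w=w[abs(d)<max(3,1.5*d.std())]
    print('bellrim',cc,rr,len(w))
E
python3 m1.py
python3 - <<'E'
import cv2
a=cv2.imread('pics/scene0.png')[180:250,180:340]; b=cv2.imread('pics/side0.png')[155:285,200:290]
cv2.imwrite('pics/c1.png',cv2.resize(a,None,fx=5,fy=5,interpolation=2)); cv2.imwrite('pics/c2.png',cv2.resize(b,None,fx=4,fy=4,interpolation=2))
E
```

```text
scene
stand 267 fit [ 362.7 -292.1] 26.9 enc [ 362.3 -292. ] 28.8 cen [ 362.9 -292.1]
oilcap 43 fit [361.4 317.8] 11.5 enc [361.2 316.4] 15.8 cen [361.3 317.8]
purcap 44 fit [431.6 346.7] 11.1 enc [432.7 347.5] 14.3 cen [431.5 346.7]
belltop 114 fit [ 556.5 -117. ] 14.8 enc [ 556.7 -117.1] 16.6 cen [ 556.5 -117. ]
mp 12 fit [504.7 399. ] 5.5 enc [505.2 399.1] 7.5 cen [504.6 398.9]
rims [(np.int32(69), [574.3, 191.2]), (np.int32(78), [572.7, 162.2]), (np.int32(81), [570.6, 132.1])]
slide ((512.4259643554688, -358.40057373046875), (45.001708984375, 68.6472396850586), 84.74906158447266)
bellrim [ 552.82091591 -116.50523337] 51.498553855735636 121
side
stand 120 fit [ 360.9 -290.5] 26.2 enc [ 360.9 -289.6] 29.1 cen [ 360.9 -290.3]
oilcap 98 fit [356.5 326.1] 10.7 enc [355.7 326.5] 13.3 cen [356.7 326. ]
purcap 101 fit [426.7 354.1] 10.4 enc [426.1 354.1] 12.8 cen [426.7 354.2]
belltop 68 fit [ 554.4 -111.6] 16.6 enc [ 554.9 -111.2] 19.3 cen [ 554.6 -111.5]
mp 51 fit [500.4 406.1] 6.7 enc [500.1 406.4] 8.6 cen [500.3 406.2]
rims [(np.int32(277), [572.1, 165.4])]
slide ((516.7963256835938, -363.53314208984375), (50.99995422363281, 67.74551391601562), 85.52962493896484)
bellrim [ 556.75919714 -126.56493314] 57.44547627891547 39
```

View pics/c1.png

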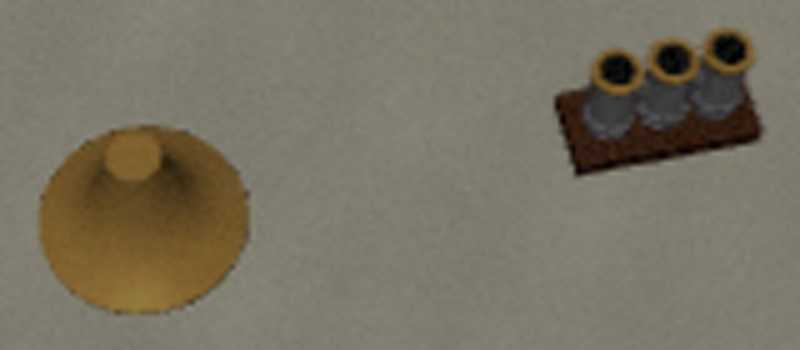

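```bash
python3 -m crank '{"delta_pos":[[0,0,0],[0,0,0],[0,0,0],[0.034,-0.018,0],[0.034,-0.018,0],[0.034,-0.018,0],[0.034,-0.018,0],[0.034,-0.018,0]],"twist":[-0.12,-0.12,-0.12,0,0,0,0,0]}' 1
python3 -m crank '{"delta_pos":[[0.034,-0.018,0],[0.034,-0.018,0],[0.034,-0.018,0],[0.034,-0.018,0],[0.034,-0.018,0],[0.034,-0.018,0],[0.034,-0.018,0],[0.034,-0.018,0]],"twist":[0,0,0,0,0,0,0,0]}'
python3 -m crank '{"delta_pos":[[0.034,-0.018,0],[0.034,-0.018,0],[0.034,-0.018,0],[0,0,0],[0,0,0]],"twist":[0,0,0,0,0]}'
python3 - <<'E'
from h import *
grab('wrist','w1'); s=arm.read_state();print(s['position'],s['ee_rot'],s['joints'])
E
```

```text
clock: 0.82
position: [310.4, 413.2, 303.6]
ee_rot: [0.707, -0.707, 0.0, 0.0]
contact_force: [-0.2, -0.3, 0.8]
gripper_width: 85.0
clock: 1.48
position: [454.4, 141.1, 304.0]
ee_rot: [0.707, -0.707, -0.0, -0.0]
contact_force: [0.2, 0.3, -0.6]
gripper_width: 85.2
clock: 1.9
position: [508.5, 39.1, 303.3]
ee_rot: [-0.706, 0.709, 0.0, -0.001]
contact_force: [-0.3, -0.0, 0.2]
gripper_width: 85.4
[508.04776659  40.25919351 303.42194956] [-7.06413685e-01  7.07798990e-01  3.50995792e-04 -4.15255215e-04] [ 3.97854794e-01  1.88906218e-01 -2.70082237e-01 -3.75806036e-04
 -1.11284178e+00  1.17114874e+00]
```

View pics/w1.png

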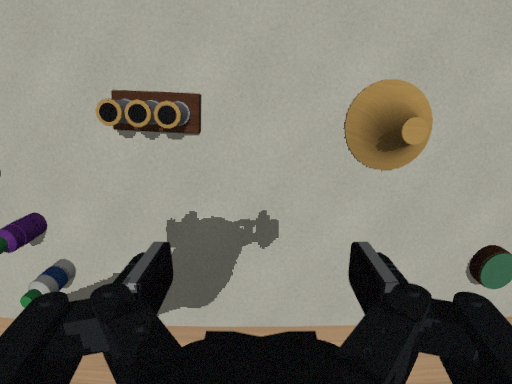

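Wrist view: valve rims at about (109,112), (138,112), (168,114), bell at (389,125) with its top at (414,130), stand at (492,267).

```bash
cat > m2.py <<'E'
from m1 import fitc
from h import *
im=cv2.imread('pics/w1.png'); c=cam('wrist',arm.read_state())
hsv=cv2.cvtColor(im,cv2.COLOR_BGR2HSV)
br=cv2.inRange(hsv,np.array((8,90,60)),np.array((35,255,255)))
k,l,s,ce=cv2.connectedComponentsWithStats(br)
for i in range(1,k):
    if s[i,4]<60: continue
    cs=max(cv2.findContours((l==i).astype(np.uint8),0,1)[0],key=len).reshape(-1,2)
    print(s[i].tolist())
    if s[i,4]>2000:
        w=onplane(c,cs,1)[:,:2]; 
        for _ in range(3):
            cc,r=fitc(w); d=np.hypot(*(w-cc).T)-r; w=w[abs(d)<2]
        print(' bell z1',cc,r,len(w),d.std())
        print(' enc',cv2.minEnclosingCircle(onplane(c,cs,1)[:,:2].astype(np.float32)))
    elif s[i,0]<250:
        w=onplane(c,cs,66)[:,:2]; print(' rim',w.min(0),w.max(0),fitc(w),(w.min(0)+w.max(0))/2)
g=cv2.inRange(hsv,np.array((35,60,20)),np.array((90,255,255))); g[:,:440]=0
cs=max(cv2.findContours(g,0,1)[0],key=len).reshape(-1,2); print('stand',fitc(onplane(c,cs,25)[:,:2]))
dk=cv2.inRange(im,np.array((0,0,0)),np.array((60,60,110))); dk[:,205:]=0;dk[:,:90]=0;dk[:85]=0;dk[136:]=0
cs=np.vstack(cv2.findContours(dk,0,1)[0]).reshape(-1,2)
# hull edges of base right/top/bottom
for z in (0,10,20): print('base',z,[onplane(c,[p],z)[0,:2].round(1).tolist() for p in [(200.5,94),(200.5,133),(112,91)]])
E
python3 m2.py | grep -v xx | tail -22
python3 - <<'E'
import cv2
cv2.imwrite('pics/c3.png',cv2.resize(cv2.imread('pics/w1.png')[75:150,85:215],None,fx=6,fy=6,interpolation=2))
E
```

```text
belltop 68 fit [ 554.4 -111.6] 16.6 enc [ 554.9 -111.2] 19.3 cen [ 554.6 -111.5]
mp 51 fit [500.4 406.1] 6.7 enc [500.1 406.4] 8.6 cen [500.3 406.2]
rims [(np.int32(277), [572.1, 165.4])]
slide ((516.7963256835938, -363.53314208984375), (50.99995422363281, 67.74551391601562), 85.52962493896484)
bellrim [ 556.75919714 -126.56493314] 57.44547627891547 39
[345, 79, 88, 91, 5997]
 bell z1 [ 553.42498655 -115.86493571] 54.27936290084844 251 0.39422170718731026
 enc ((553.4656982421875, -115.9349594116211), 55.08962631225586)
[96, 91, 103, 42, 2050]
 bell z1 [567.21029991 172.50547486] 41.547608375173624 22 1.0686771134790105
 enc ((571.019775390625, 176.16334533691406), 64.91045379638672)
[0, 318, 15, 19, 148]
 rim [281.44049687 367.23316971] [313.90438645 400.54300471] (array([296.71503604, 381.89229649]), np.float64(15.890891710413342)) [297.67244166 383.88808721]
[166, 326, 191, 21, 1808]
 rim [282.61759279 -78.25812582] [315.11651927 158.66928043] (array([233.97938697,  40.29942185]), np.float64(101.53238077812577)) [298.86705603  40.2055773 ]
[69, 352, 48, 32, 1014]
 rim [204.2634211  241.96691029] [267.51191919 314.34012967] (array([231.81951827, 275.53241131]), np.float64(31.92941713452075)) [235.88767015 278.15351998]
[405, 352, 48, 32, 1012]
stand (array([ 361.20495923, -287.24489083]), np.float64(27.026777973613044))
base 0 [[589.5, 111.2], [543.8, 113.4], [595.2, 218.2]]
base 10 [[589.3, 109.3], [544.7, 111.5], [594.8, 213.4]]
base 20 [[589.0, 107.4], [545.7, 109.5], [594.4, 208.6]]
```

View pics/c3.png

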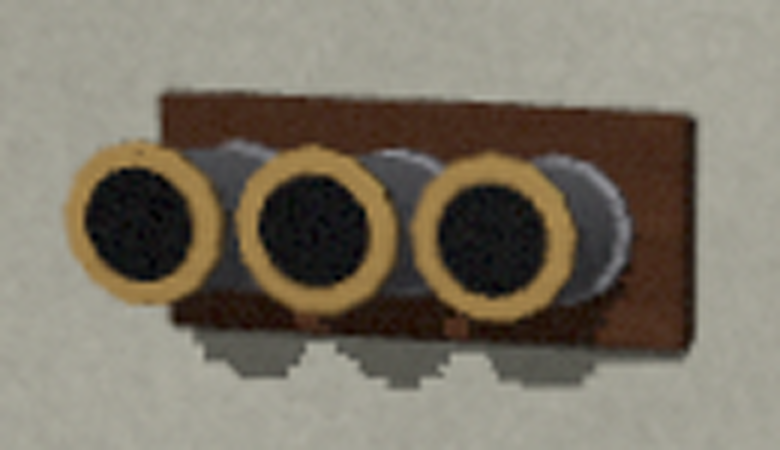

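```bash
python3 - <<'E' | tail -8
from h import *
c=cam('wrist',arm.read_state())
print(onplane(c,[(108,112.2),(137.2,113.3),(166.8,115)],66).round(1))
print('belltop',onplane(c,[(414,130)],68))
E
```

```text
[[572.1 193.2  66. ]
 [570.3 163.2  66. ]
 [568.1 133.3  66. ]]
belltop [[ 554.16020302 -114.55176213   68.        ]]
```

```bash
python3 -m crank '{"delta_pos":[[0.033,0.0147,0],[0.033,0.0147,0],[0.033,0.0147,0],[0.033,0.0147,0],[0.033,0.0147,0],[0.033,0.0147,0],[0.033,0.0147,0],[0.033,0.0147,0]],"twist":[0,0,0,0,0,0,0,0]}'
python3 -m crank '{"delta_pos":[[0.033,0.0147,0],[0.033,0.0147,0],[0,0,0.04],[0,0,0.04],[0,0,0.04],[0,0,0],[0,0,0]],"twist":[0,0,0,0,0,0,0]}'
cat > st.py <<'E'
from h import *
import sys
a=grab('wrist',sys.argv[1]); im=a[0];c=a[2]
g=cv2.inRange(cv2.cvtColor(im,cv2.COLOR_BGR2HSV),np.array((35,60,20)),np.array((90,255,255)))
cs=max(cv2.findContours(g,0,1)[0],key=len)
print('stand',cv2.boundingRect(cs),onplane(c,cs.reshape(-1,2),25)[:,:2].min(0),onplane(c,cs.reshape(-1,2),25)[:,:2].max(0))
w=onplane(c,cs.reshape(-1,2),25)[:,:2]
print(cv2.minEnclosingCircle(w.astype(np.float32)))
s=arm.read_state();print(s['position'],s['ee_rot'],s['joints'].round(2))
E
python3 st.py w2
```

```text
clock: 2.62
position: [389.8, -222.9, 304.2]
ee_rot: [0.708, -0.706, 0.0, -0.0]
contact_force: [0.6, 0.0, -1.0]
gripper_width: 85.7
clock: 3.2
position: [361.0, -288.0, 183.2]
ee_rot: [0.708, -0.706, -0.002, 0.001]
contact_force: [0.8, -0.8, 1.6]
gripper_width: 85.5
stand (230, 161, 73, 70) [ 332.21852286 -320.16305873] [ 388.91171742 -263.56061731]
((360.521484375, -292.0226745605469), 28.48460578918457)
[ 362.44226438 -288.62906801  185.13616938] [ 7.08205141e-01 -7.06006442e-01  5.78551986e-04  2.17576225e-04] [-0.32  0.24 -0.54  0.   -0.78  1.89]
```

View pics/w2.png

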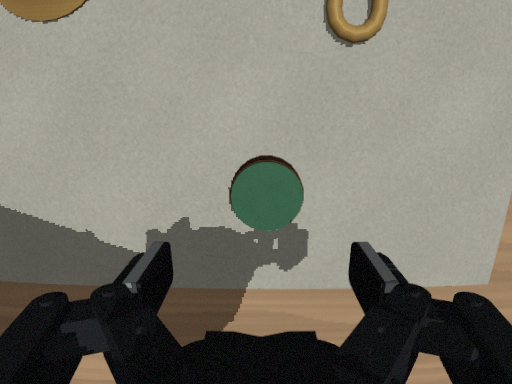

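```bash
python3 -m crank '{"delta_pos":[[0.003,0.001,0.036],[0,0,0.036],[0,0,0.02],[0,0,0.008],[0,0,0.004],[0,0,0],[0,0,0]],"twist":[0,0,0,0,0,0,0]}'
python3 st.py w3
```

```text
clock: 3.83
position: [361.9, -292.4, 81.8]
ee_rot: [0.708, -0.707, 0.002, -0.001]
contact_force: [-0.2, 0.2, 0.7]
gripper_width: 85.6
stand (201, 207, 121, 108) [ 332.97308329 -320.28835422] [ 389.29371321 -264.21229382]
((361.0644226074219, -292.15478515625), 28.56023597717285)
[ 361.6803705  -292.37545238   81.79521787] [ 0.70748575 -0.70672417  0.00203113 -0.0008573 ] [-0.33  0.42 -0.64  0.   -0.5   1.9 ]
```

View pics/w3.png

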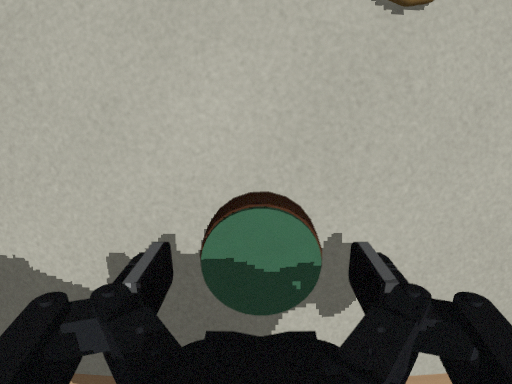

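The stand is centred between the fingers, so I go lower and close.

```bash
python3 -m crank '{"delta_pos":[[0,0,0.005],[0,0,0.005],[0,0,0.002],[0,0,0],[0,0,0]],"twist":[0,0,0,0,0]}'
python3 -m crank '{"delta_pos":[[0,0,0],[0,0,0],[0,0,0],[0,0,0],[0,0,0],[0,0,0],[0,0,0],[0,0,0]],"twist":[0,0,0,0,0,0,0,0]}' 0
python3 st.py w4
```

```text
clock: 4.3
position: [360.1, -292.0, 67.7]
ee_rot: [0.707, -0.707, -0.0, 0.0]
contact_force: [-0.5, -0.4, 0.5]
gripper_width: 85.9
clock: 4.97
position: [360.4, -292.1, 68.5]
ee_rot: [0.707, -0.707, 0.0, -0.0]
contact_force: [-1.2, 0.3, 5.4]
gripper_width: 58.3
stand (194, 213, 134, 118) [ 332.96533499 -319.74992105] [ 389.80227846 -263.29100054]
((361.3245849609375, -291.6640319824219), 28.625789642333984)
[ 360.34431613 -292.07580903   68.47410695] [ 7.07319447e-01 -7.06893992e-01  2.85375663e-04 -4.86519586e-05] [-0.33  0.45 -0.65  0.   -0.47  1.9 ]
```

View pics/w4.png

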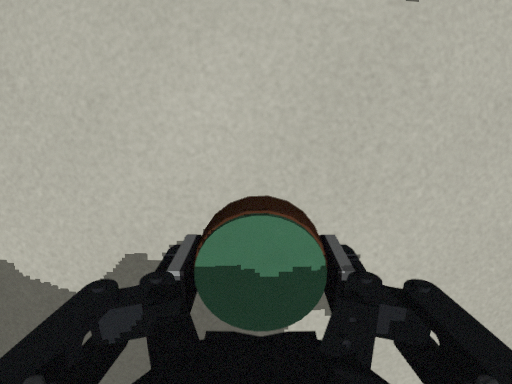

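```bash
python3 -m crank '{"delta_pos":[[0,0,-0.01],[0,0,-0.03],[0,0,-0.04],[0,0,-0.04],[-0.01,-0.0065,-0.02],[-0.031,-0.02,0],[-0.031,-0.02,0],[-0.031,-0.02,0]],"twist":[0,0,0,0,0,0,0,0]}'
python3 -m crank '{"delta_pos":[[-0.031,-0.02,0],[-0.031,-0.02,0],[-0.031,-0.02,0],[-0.031,-0.02,0],[-0.031,-0.02,0],[-0.031,-0.02,0],[-0.026,-0.0159,0],[0,0,0]],"twist":[0,0,0,0,0,0,0,0]}'
python3 -m crank '{"delta_pos":[[0,0,0],[0,0,0],[0,0,0]],"twist":[0,0,0]}'
python3 st.py w5
```

```text
clock: 5.68
position: [426.8, -187.9, 208.5]
ee_rot: [-0.706, 0.708, -0.0, 0.001]
contact_force: [1.4, -0.7, -1.1]
gripper_width: 58.0
clock: 6.35
position: [565.4, 27.2, 207.4]
ee_rot: [0.709, -0.705, 0.001, -0.001]
contact_force: [0.4, -1.2, -0.5]
gripper_width: 58.3
clock: 6.6
position: [561.6, 22.1, 207.6]
ee_rot: [-0.707, 0.707, 0.0, -0.001]
contact_force: [-0.5, 0.0, -1.0]
gripper_width: 58.4
stand (193, 213, 135, 118) [411.68503244 -41.12636485] [538.98851621  86.32692112]
((475.3478698730469, 22.5655517578125), 63.99225997924805)
[561.76011859  21.9955799  207.79481532] [-7.06698774e-01  7.07514429e-01  2.39685212e-04 -3.42869919e-04] [ 0.33  0.37 -0.28 -0.   -0.92  1.24]
```

View pics/w5.png

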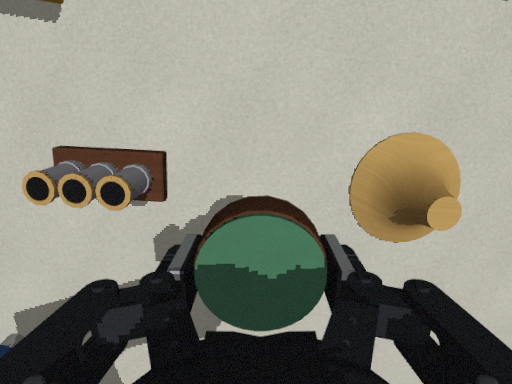

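```bash
cat > m3.py <<'E'
from h import *
import sys
def fitc(p):
    A=np.c_[2*p,np.ones(len(p))]; s=np.linalg.lstsq(A,(p**2).sum(1),rcond=None)[0]
    return s[:2],np.sqrt(s[2]+s[0]**2+s[1]**2)
im=cv2.imread('pics/%s.png'%sys.argv[1]); c=cam('wrist',arm.read_state())
hsv=cv2.cvtColor(im,cv2.COLOR_BGR2HSV)
br=cv2.inRange(hsv,np.array((8,90,60)),np.array((35,255,255)));br[:,:340]=0;br[250:]=0
cs=max(cv2.findContours(br,0,1)[0],key=len).reshape(-1,2); w=onplane(c,cs,1)[:,:2]
for _ in range(5):
    cc,r=fitc(w); d=np.hypot(*(w-cc).T)-r; w=w[abs(d)<1.5]
print('bell',cc,r,len(w))
print(onplane(c,[(39,188),(75,191),(115,193.5)],66).round(1))
E
python3 m3.py w5
```

```text
bell [ 553.52664119 -117.45288711] 54.50597842241597 150
[[573.9 190.1  66. ]
 [571.5 160.9  66. ]
 [569.5 129.8  66. ]]
```

```bash
python3 -m crank '{"delta_pos":[[0,-0.0005,0.035],[0,0,0.035],[0,0,0.035],[0,0,0.02],[0,0,0.01],[0,0,0.002],[0,0,0],[0,0,0]],"twist":[0,0,0,0,0,0,0,0]}'
python3 -c "
from h import *
s=arm.read_state();print(s['position'],s['contact_force'])"
```

```text
clock: 7.32
position: [564.1, 23.0, 72.5]
ee_rot: [0.707, -0.707, 0.001, -0.001]
contact_force: [0.1, -0.2, -1.6]
gripper_width: 58.1
[564.06623898  22.99750064  72.46702466] [ 0.07233483 -0.16579133 -1.6092987 ]
```

```bash
python3 -m crank '{"delta_pos":[[0,0,0.002],[0,0,0.001],[0,0,0],[0,0,0]],"twist":[0,0,0,0]}'
python3 -m crank '{"delta_pos":[[0,0,0],[0,0,0],[0,0,0],[0,0,0],[0,0,0],[0,0,0],[0,0,0],[0,0,0]],"twist":[0,0,0,0,0,0,0,0]}' 1
python3 st.py w6
python3 -m crank '{"delta_pos":[[0,0,-0.02],[0,0,-0.04],[0,0,-0.04],[0,0,-0.04],[0,0,-0.04],[0,0,-0.04],[0,0,0],[0,0,0]],"twist":[0,0,0,0,0,0,0,0]}'
python3 st.py w7; python3 m3.py w7
```

```text
clock: 7.65
position: [563.3, 23.2, 68.6]
ee_rot: [0.707, -0.707, 0.0, -0.001]
contact_force: [-1.1, -0.1, 1.3]
gripper_width: 58.6
clock: 8.32
position: [563.0, 23.0, 67.9]
ee_rot: [0.707, -0.707, -0.0, 0.0]
contact_force: [-0.2, -0.1, -0.4]
gripper_width: 85.3
stand (194, 213, 133, 118) [536.11522588  -4.33977168] [592.6718528   51.56952201]
((564.2732543945312, 23.860761642456055), 28.595699310302734)
[563.03629397  23.02861457  67.90261838] [ 7.07173853e-01 -7.07039703e-01 -2.28721760e-06  1.93375678e-05] [ 0.33  0.56 -0.4   0.   -0.61  1.24]
clock: 9.03
position: [563.8, 23.3, 291.1]
ee_rot: [0.707, -0.707, 0.002, -0.003]
contact_force: [-0.3, -0.6, -1.6]
gripper_width: 85.6
stand (236, 145, 50, 50) [535.41419564  -3.57325031] [591.74871781  51.86607851]
((563.449951171875, 23.996252059936523), 28.535297393798828)
[562.81369766  23.10993398 288.64109906] [-7.07084359e-01  7.07128511e-01 -1.60819615e-04  9.75778803e-04] [ 0.33  0.29 -0.17 -0.   -1.11  1.24]
bell [ 551.37954089 -117.46467014] 53.53592077169285 135
[[552.4 256.   66. ]
 [549.1 215.6  66. ]
 [546.5 172.5  66. ]]
```

View pics/w7.png

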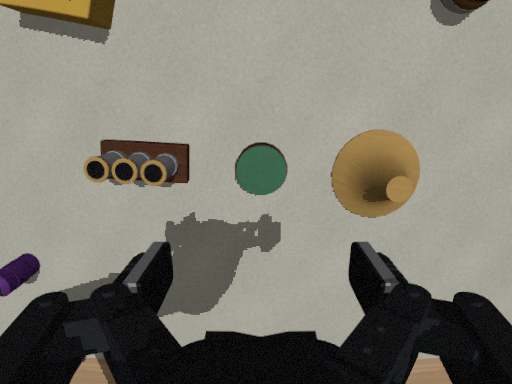

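```bash
python3 -c "
from h import *
c=cam('wrist',arm.read_state());print(onplane(c,[(96,169),(125,171),(154,173)],66).round(1))"
```

```text
[[572.2 189.1  66. ]
 [569.9 159.   66. ]
 [567.8 129.5  66. ]]
```

```bash
python3 -m crank '{"delta_pos":[[-0.038,0.006,0],[-0.038,0.006,0],[-0.038,0.006,0],[-0.038,0.006,0],[-0.038,0.006,0],[-0.038,0.006,0],[-0.038,0.006,0],[-0.038,0.006,0]],"twist":[0,0,0,0,0,0,0,0]}'
python3 -m crank '{"delta_pos":[[-0.038,0.006,0],[-0.037,0.006,0],[0,0,0.03],[0,0,0.03],[0,0,0],[0,0,0],[0,0,0]],"twist":[0,0,0,0,0,0,0]}'
python3 st.py w8
```

```text
clock: 9.75
position: [513.7, 328.4, 285.6]
ee_rot: [0.707, -0.707, -0.0, 0.002]
contact_force: [-0.1, 0.2, -1.1]
gripper_width: 85.3
clock: 10.33
position: [503.6, 401.9, 228.4]
ee_rot: [0.707, -0.707, 0.0, -0.0]
contact_force: [-0.5, -0.3, 0.6]
gripper_width: 85.3
stand (308, 272, 26, 30) [373.8380067  325.80355582] [409.23106457 353.02070552]
((392.1279602050781, 339.40716552734375), 18.446956634521484)
[503.80727623 402.14375753 229.40366959] [ 7.07126983e-01 -7.07085604e-01  2.90745811e-04 -1.13729735e-03] [ 0.92  0.47 -0.05  0.   -1.05  0.65]
```

View pics/w8.png

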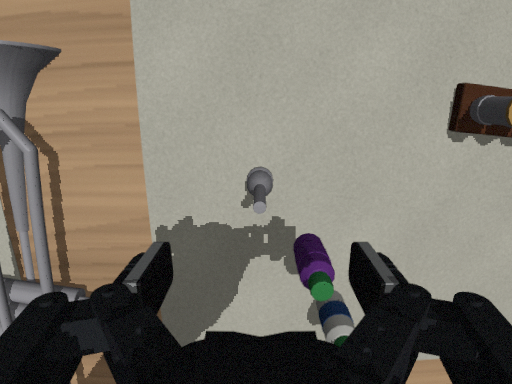

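Mouthpiece: cup at (260,182), shank top at (259,207). It lies nearly straight under the tool.

```bash
python3 -c "
from h import *
c=cam('wrist',arm.read_state());print(onplane(c,[(259.5,206.5)],87).round(1),onplane(c,[(260,180)],20).round(1))"
```

```text
[[501.8 403.4  87. ]] [[505.  403.2  20. ]]
```

```bash
python3 -m crank '{"delta_pos":[[-0.001,0.001,0.03],[0,0,0.035],[0,0,0.03],[0,0,0.018],[0,0,0],[0,0,0]],"twist":[0,0,0,0,0,0]}'
python3 -m crank '{"delta_pos":[[0,0,0],[0,0,0],[0,0,0],[0,0,0],[0,0,0],[0,0,0],[0,0,0],[0,0,0]],"twist":[0,0,0,0,0,0,0,0]}' 0
python3 -m crank '{"delta_pos":[[0,0,0],[0,0,0],[0,0,0],[0,0,0]],"twist":[0,0,0,0]}'
python3 st.py w9 >/dev/null
```

```text
clock: 10.88
position: [502.8, 403.1, 116.0]
ee_rot: [0.707, -0.707, 0.0, -0.001]
contact_force: [0.3, -0.4, 1.0]
gripper_width: 85.3
clock: 11.55
position: [502.1, 403.1, 115.4]
ee_rot: [0.707, -0.707, 0.0, -0.0]
contact_force: [-0.4, -0.8, 4.1]
gripper_width: 8.0
clock: 11.88
position: [502.1, 403.1, 115.4]
ee_rot: [0.707, -0.707, 0.0, -0.0]
contact_force: [-0.3, -0.7, 4.9]
gripper_width: 7.6
```

View pics/w9.png

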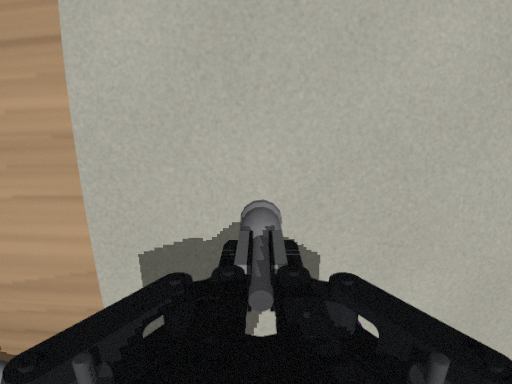

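```bash
python3 -c "
from h import *
s=arm.read_state();c=cam('wrist',s);print(s['position'],onplane(c,[(261,300)],87).round(1))"
python3 -m crank '{"delta_pos":[[0,0,-0.01],[0,0,-0.03],[0,0,-0.035],[0,0,-0.035],[0.01,-0.0015,0],[0.025,-0.004,0],[0.035,-0.0056,0],[0.038,-0.006,0]],"twist":[0,0,0,0,0,0,0,0]}'
python3 -m crank '{"delta_pos":[[0.038,-0.006,0],[0.038,-0.006,0],[0.038,-0.006,0],[0.038,-0.006,0],[0.038,-0.006,0],[0.037,-0.006,0],[0.029,-0.0059,0],[0.015,-0.0025,0]],"twist":[0,0,0,0,0,0,0,0]}'
python3 -m crank '{"delta_pos":[[0,0,0],[0,0,0],[0,0,0],[0,0,0]],"twist":[0,0,0,0]}'
python3 st.py w10
```

```text
[502.13552352 403.14866098 115.41015434] [[502.1 403.4  87. ]]
clock: 12.6
position: [518.6, 294.6, 224.4]
ee_rot: [0.708, -0.706, -0.0, 0.0]
contact_force: [0.4, 0.1, -0.7]
gripper_width: 7.8
clock: 13.27
position: [563.2, 20.8, 224.4]
ee_rot: [-0.706, 0.708, 0.0, -0.0]
contact_force: [0.2, 0.6, -0.7]
gripper_width: 7.9
clock: 13.6
position: [563.4, 25.0, 224.8]
ee_rot: [0.708, -0.707, -0.0, 0.0]
contact_force: [0.1, 0.4, -1.7]
gripper_width: 8.1
stand (232, 153, 62, 56) [539.52908361  -4.47038719] [591.33140522  51.57006313]
((563.6458740234375, 23.83526611328125), 28.434988021850586)
[563.42801354  25.1268528  224.82447042] [ 7.07718691e-01 -7.06494336e-01 -8.10776722e-05 -2.78899604e-05] [ 0.33  0.35 -0.26 -0.   -0.96  1.24]
```

View pics/w10.png

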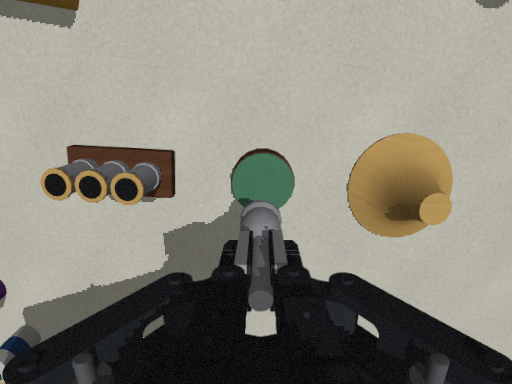

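```bash
python3 -m crank '{"delta_pos":[[0.001,0,0.03],[0,0,0.03],[0,0,0.014],[0,0,0.006],[0,0,0.002],[0,0,0],[0,0,0],[0,0,0]],"twist":[0,0,0,0,0,0,0,0]}'
python3 st.py w11
```

```text
clock: 14.32
position: [564.3, 23.5, 144.3]
ee_rot: [0.707, -0.707, 0.001, -0.001]
contact_force: [-0.2, -0.2, -2.1]
gripper_width: 8.3
stand (218, 174, 86, 67) [546.32701569  -4.38267783] [592.20291173  52.08898877]
((563.95751953125, 23.771514892578125), 28.31918716430664)
[564.16848206  23.33755402 144.22104132] [ 7.07306079e-01 -7.06906185e-01  6.54725982e-04 -1.15216222e-03] [ 0.33  0.45 -0.34  0.   -0.78  1.24]
```

View pics/w11.png

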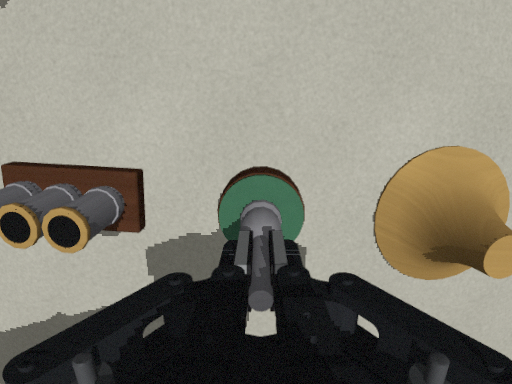

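Well aligned. I lower the last few millimetres while watching the force.

```bash
python3 -m crank '{"delta_pos":[[0,0,0.0015],[0,0,0.001],[0,0,0.0005],[0,0,0],[0,0,0],[0,0,0]],"twist":[0,0,0,0,0,0]}'
```

```text
clock: 14.87
position: [563.7, 23.0, 140.4]
ee_rot: [0.707, -0.707, 0.0, -0.0]
contact_force: [-1.2, -0.4, 3.9]
gripper_width: 8.1
```

Contact is made, so I release slowly in place and then rise.

```bash
python3 -m crank '{"delta_pos":[[0,0,0],[0,0,0],[0,0,0],[0,0,0]],"twist":[0,0,0,0]}' 0.3
python3 -m crank '{"delta_pos":[[0,0,0],[0,0,0],[0,0,0],[0,0,0],[0,0,0],[0,0,0],[0,0,0],[0,0,0]],"twist":[0,0,0,0,0,0,0,0]}' 1
python3 -m crank '{"delta_pos":[[0,0,-0.03],[0,0,-0.04],[0,0,-0.04],[0,0,-0.03],[0,0,0],[0,0,0]],"twist":[0,0,0,0,0,0]}'
python3 st.py w12
```

```text
clock: 15.2
position: [563.5, 23.0, 139.7]
ee_rot: [0.707, -0.707, -0.0, 0.0]
contact_force: [0.6, -0.5, 0.7]
gripper_width: 25.5
clock: 15.87
position: [563.5, 23.0, 139.9]
ee_rot: [0.707, -0.707, 0.0, -0.0]
contact_force: [-0.8, -0.6, -0.3]
gripper_width: 85.5
clock: 16.37
position: [564.0, 23.3, 282.2]
ee_rot: [0.707, -0.707, 0.001, -0.002]
contact_force: [0.4, -0.1, -0.7]
gripper_width: 85.2
stand (235, 146, 52, 50) [536.63621184  -4.08000239] [591.5934816   52.06717415]
((563.516845703125, 23.7275447845459), 28.41254425048828)
[563.19668377  23.11081667 280.1583754 ] [-7.07071845e-01  7.07141496e-01  9.66994569e-05  5.49146629e-04] [ 0.33  0.3  -0.18 -0.   -1.09  1.24]
```

View pics/w12.png

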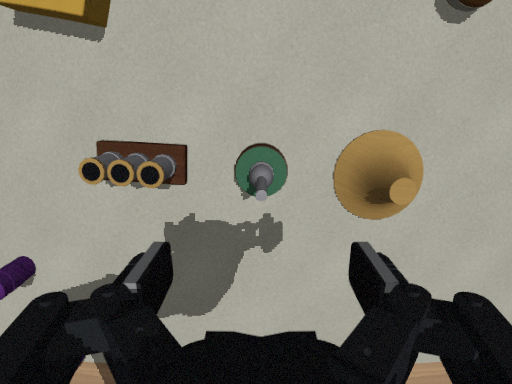

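```bash
python3 -m crank '{"delta_pos":[[-0.03,0.0204,0],[-0.03,0.0204,0],[-0.03,0.0204,0],[-0.03,0.0204,0],[-0.03,0.0204,0],[-0.03,0.0204,0],[-0.03,0.0204,0],[-0.03,0.0204,0]],"twist":[0,0,0,0,0,0,0,0]}'
python3 -m crank '{"delta_pos":[[-0.03,0.0204,0],[-0.028,0.0204,0],[0,0,0.03],[0,0,0.03],[0,0,0],[0,0,0],[0,0,0],[0,0,0]],"twist":[0,0,-0.1,-0.1,-0.1,-0.1,0,0]}'
python3 st.py w13
```

```text
clock: 17.08
position: [398.4, 263.6, 278.1]
ee_rot: [-0.707, 0.707, -0.0, -0.002]
contact_force: [0.7, 0.1, -1.2]
gripper_width: 85.8
clock: 17.75
position: [359.1, 320.5, 218.6]
ee_rot: [0.833, -0.554, 0.0, 0.002]
contact_force: [-0.2, -0.3, -0.1]
gripper_width: 85.4
stand (243, 191, 27, 31) [324.22977027 303.03694101] [353.14241526 328.82344713]
((338.8804931640625, 316.1629638671875), 14.720305442810059)
[359.28280746 320.63408548 219.05983365] [ 8.32825817e-01 -5.53534333e-01  2.01768198e-07  9.48910196e-04] [ 1.07  0.23 -0.46 -0.   -0.89  0.9 ]
```

View pics/w13.png

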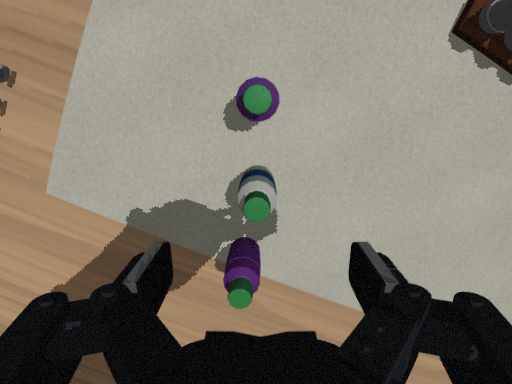

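The white bottle's cap is at (256.5,207). The purple bottles' caps are at (257,99) and (240,293).

```bash
python3 -c "
from h import *
s=arm.read_state();c=cam('wrist',s);p=onplane(c,[(256.5,207),(257,99),(240,293)],84);print(p.round(1))
from scipy.spatial.transform import Rotation as R
r=R.from_quat(s['ee_rot']);print(r.inv().apply(p-s['position']).round(1))"
```

```text
[[357.9 323.5  84. ]
 [426.2 351.7  84. ]
 [286.8 308.   84. ]]
[[-3.300e+00 -1.000e-01  1.351e+02]
 [-2.800e+00 -7.390e+01  1.349e+02]
 [-1.650e+01  7.150e+01  1.352e+02]]
```

```bash
python3 -m crank '{"delta_pos":[[-0.003,0,0.03],[0,0,0.035],[0,0,0.03],[0,0,0.02],[0,0,0.006],[0,0,0],[0,0,0]],"twist":[0,0,0,0,0,0,0]}'
python3 -m crank '{"delta_pos":[[0,0,0],[0,0,0],[0,0,0],[0,0,0],[0,0,0],[0,0,0],[0,0,0],[0,0,0]],"twist":[0,0,0,0,0,0,0,0]}' 0
python3 st.py w14
```

```text
clock: 18.38
position: [358.7, 324.3, 99.5]
ee_rot: [0.833, -0.553, 0.0, -0.001]
contact_force: [0.1, 0.1, 0.4]
gripper_width: 85.4
clock: 19.05
position: [358.5, 324.1, 99.8]
ee_rot: [0.834, -0.552, 0.0, -0.001]
contact_force: [-1.3, -0.7, 6.6]
gripper_width: 30.6
stand (231, 61, 72, 73) [411.40729866 334.72959047] [443.51753884 366.74332787]
((427.3433532714844, 350.859375), 16.243040084838867)
[358.5219273  324.07818284  99.82834262] [ 8.33653114e-01 -5.52288068e-01  7.90259394e-05 -6.07422904e-04] [ 1.07  0.41 -0.58  0.   -0.58  0.9 ]
```

View pics/w14.png

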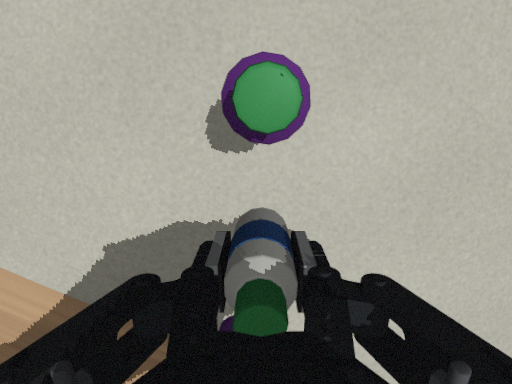

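```bash
python3 -c "
from h import *
s=arm.read_state();c=cam('wrist',s);p=onplane(c,[(261,300),(261,305)],84);print(p.round(1))
p=onplane(c,[(264,215)],35);print(p.round(1))"
python3 -m crank '{"delta_pos":[[0,0,-0.01],[0,0,-0.03],[0,0,-0.035],[0,0,-0.035],[0,0,0],[0,0,0],[0,0,0],[0,0,0]],"twist":[0,0,0,0,0.1,0.1,0.1,0.1]}'
python3 -c "
from h import *
s=arm.read_state();print(s['position'],s['ee_rot'])"
```

```text
[[367.  328.1  84. ]
 [365.2 327.3  84. ]]
[[378.1 331.2  35. ]]
clock: 19.77
position: [358.1, 323.6, 209.1]
ee_rot: [-0.705, 0.709, 0.0, 0.0]
contact_force: [0.2, -0.0, -1.1]
gripper_width: 30.6
[358.10411129 323.55196349 209.12590348] [-7.05324537e-01  7.08884488e-01  2.15611775e-04  1.82870847e-04]
```

```bash
python3 st.py w15 >/dev/null; python3 - <<'E'
import cv2
cv2.imwrite('pics/c4.png',cv2.resize(cv2.imread('pics/w14.png')[190:350,200:320],None,fx=4,fy=4,interpolation=2)*2)
E
```

```text
(no output)
```

View pics/c4.png

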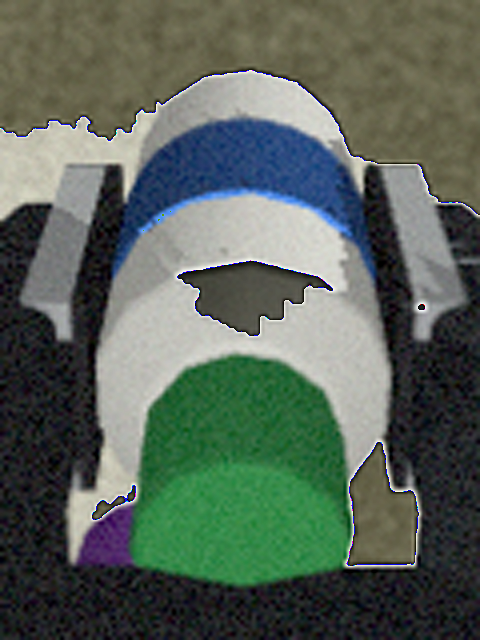

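View pics/w15.png

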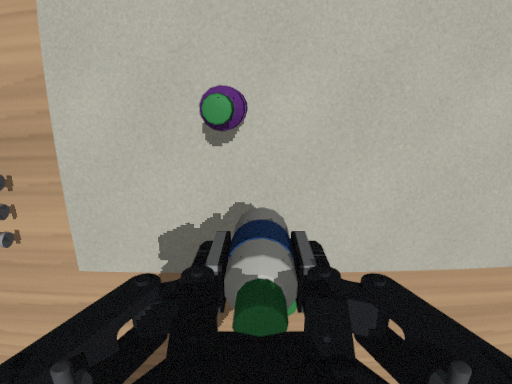

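```bash
python3 -m crank '{"delta_pos":[[0.02,-0.017,0],[0.026,-0.022,0],[0.026,-0.022,0],[0.026,-0.022,0],[0.026,-0.022,0],[0.02,-0.018,0],[0.013,-0.011,0],[0,0,0]],"twist":[0,0,0,0,0,0,0,0]}'
python3 -m crank '{"delta_pos":[[0,0,0],[0,0,0],[0,0,0]],"twist":[0,0,0]}'
python3 st.py w16
```

```text
clock: 20.48
position: [493.8, 164.6, 208.5]
ee_rot: [-0.706, 0.708, -0.0, -0.0]
contact_force: [0.5, 0.4, -0.7]
gripper_width: 30.6
clock: 20.73
position: [491.7, 167.4, 208.8]
ee_rot: [0.708, -0.706, -0.0, 0.0]
contact_force: [0.1, 0.6, 0.1]
gripper_width: 29.9
stand (400, 71, 66, 70) [534.60267669  -2.61203486] [590.82875055  53.84573507]
((563.0941772460938, 25.188955307006836), 28.735902786254883)
[491.75383319 167.5418838  208.94872247] [ 7.07856942e-01 -7.06355821e-01 -6.16620910e-05  1.00610330e-05] [ 0.64  0.3  -0.38 -0.   -0.89  0.93]
```

View pics/w16.png

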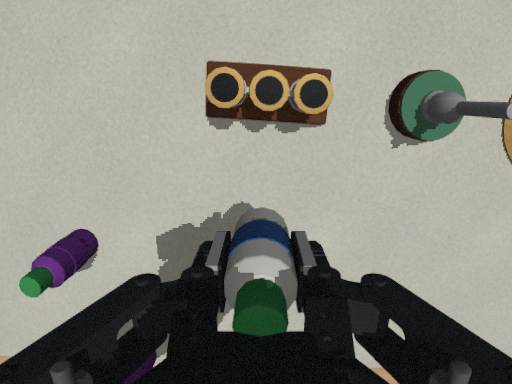

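```bash
python3 -c "
from h import *
s=arm.read_state();c=cam('wrist',s);p=onplane(c,[(225,87.5),(269.5,90),(313.5,93)],66);print(p.round(1))"
```

```text
[[573.  191.8  66. ]
 [571.4 162.1  66. ]
 [569.7 132.6  66. ]]
```

```bash
python3 -m crank '{"delta_pos":[[0.001,-0.001,0.03],[0,0,0.035],[0,0,0.025],[0,0,0.012],[0,0,0.004],[0,0,0],[0,0,0],[0,0,0]],"twist":[0,0,0,0,0,0,0,0]}'
python3 -m crank '{"delta_pos":[[0,0,0.0015],[0,0,0.001],[0,0,0],[0,0,0],[0,0,0]],"twist":[0,0,0,0,0]}'
```

```text
clock: 21.45
position: [493.9, 166.6, 104.2]
ee_rot: [0.708, -0.707, 0.0, -0.001]
contact_force: [0.2, 0.0, 0.7]
gripper_width: 30.1
clock: 21.87
position: [493.4, 165.8, 100.6]
ee_rot: [0.707, -0.707, 0.0, -0.0]
contact_force: [-0.6, 0.2, -0.3]
gripper_width: 30.3
```

```bash
python3 -m crank '{"delta_pos":[[0,0,0.0007],[0,0,0],[0,0,0],[0,0,0]],"twist":[0,0,0,0]}'
```

```text
clock: 22.2
position: [493.5, 165.8, 99.9]
ee_rot: [0.707, -0.707, 0.0, -0.0]
contact_force: [0.0, -0.5, 1.6]
gripper_width: 30.6
```

```bash
python3 -m crank '{"delta_pos":[[0,0,0],[0,0,0],[0,0,0],[0,0,0],[0,0,0]],"twist":[0,0,0,0,0]}' 0.5
python3 -m crank '{"delta_pos":[[0,0,0],[0,0,0],[0,0,0],[0,0,0],[0,0,0],[0,0,0]],"twist":[0,0,0,0,0,0]}' 1
python3 -m crank '{"delta_pos":[[0,0,-0.03],[0,0,-0.04],[0,0,-0.04],[0,0,-0.04],[0,0,-0.04],[0,0,0],[0,0,0],[0,0,0]],"twist":[0,0,0,0,0,0,0,0]}'
python3 st.py w17
```

```text
clock: 22.62
position: [493.3, 165.8, 99.7]
ee_rot: [0.707, -0.707, -0.0, 0.0]
contact_force: [0.2, -0.1, 0.4]
gripper_width: 43.0
clock: 23.12
position: [493.3, 165.8, 99.7]
ee_rot: [0.707, -0.707, -0.0, -0.0]
contact_force: [-1.3, -0.3, -0.5]
gripper_width: 85.3
clock: 23.78
position: [492.7, 165.6, 289.2]
ee_rot: [-0.707, 0.707, 0.0, -0.0]
contact_force: [-0.0, -0.9, -0.3]
gripper_width: 85.2
stand (366, 78, 51, 54) [535.13256062  -2.60248992] [591.09321615  53.17588022]
((562.8590087890625, 24.9040470123291), 28.55765151977539)
[492.56574397 165.3977576  288.33474355] [-7.07050871e-01  7.07161297e-01  5.19122691e-04 -1.30269445e-03] [ 0.64  0.22 -0.27 -0.   -1.08  0.93]
```

View pics/w17.png

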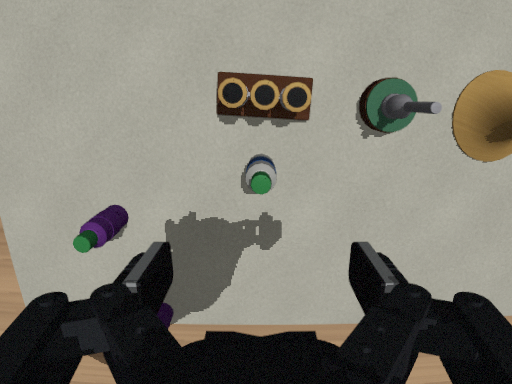

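```bash
python3 -c "
from h import *
s=arm.read_state();c=cam('wrist',s);p=onplane(c,[(232,93),(265,95),(297,97)],66);print(p.round(1))
print(onplane(c,[(261.5,183)],84))"
```

```text
[[572.1 191.7  66. ]
 [570.3 161.4  66. ]
 [568.6 131.8  66. ]]
[[491.23109613 164.56473965  84.        ]]
```

```bash
python3 -m crank '{"delta_pos":[[0.03,-0.0023,0],[0.0375,-0.0023,0],[0.0375,-0.0023,0],[0.0375,-0.0023,0],[0.0375,-0.0023,0],[0.0375,-0.0023,0],[0.0375,-0.0023,0],[0.0375,-0.0023,0]],"twist":[0,0,0,0,0,0,0,0]}'
python3 -m crank '{"delta_pos":[[0.0375,-0.0023,0],[0.0375,-0.0023,0],[0.0375,-0.0023,0],[0.0375,-0.0023,0],[0.0375,-0.0023,0],[0.0375,-0.0023,0],[0,0,0.03],[0,0,0.03]],"twist":[0,0,0,0,0,0,0,0]}'
python3 -m crank '{"delta_pos":[[0,0,0],[0,0,0],[0,0,0]],"twist":[0,0,0]}'
cat > sl.py <<'E'
from h import *
import sys
im,d,c=grab('wrist',sys.argv[1])
br=cv2.inRange(cv2.cvtColor(im,cv2.COLOR_BGR2HSV),np.array((8,90,50)),np.array((35,255,255)));br[245:]=0
k,l,s,ce=cv2.connectedComponentsWithStats(br)
for i in range(1,k):
    if s[i,4]<300: continue
    cs=max(cv2.findContours((l==i).astype(np.uint8),0,1)[0],key=len).reshape(-1,2)
    print(s[i].tolist(),cv2.minAreaRect(onplane(c,cs,6)[:,:2].astype(np.float32)))
s=arm.read_state();print(s['position'],s['ee_rot'],s['joints'].round(2))
E
python3 sl.py w18
```

```text
clock: 24.5
position: [510.9, -128.5, 287.7]
ee_rot: [0.707, -0.707, -0.001, 0.001]
contact_force: [0.2, 0.8, 0.9]
gripper_width: 85.4
clock: 25.17
position: [525.4, -354.2, 227.7]
ee_rot: [-0.706, 0.708, -0.0, 0.0]
contact_force: [-1.4, 0.5, -1.1]
gripper_width: 84.9
clock: 25.42
position: [526.2, -351.8, 230.2]
ee_rot: [0.708, -0.707, 0.0, 0.0]
contact_force: [0.3, 0.2, 1.1]
gripper_width: 85.1
[315, 1, 80, 26, 1728] ((676.069091796875, -435.26470947265625), (19.510318756103516, 71.52265930175781), 4.86643123626709)
[412, 0, 100, 245, 20128] ((574.0966186523438, -577.084716796875), (250.0376739501953, 121.57540893554688), 0.07901085913181305)
[0, 97, 85, 105, 7271] ((552.3677368164062, -127.84412384033203), (93.5605239868164, 108.06775665283203), 77.32725524902344)
[245, 153, 49, 71, 1662] ((513.5799560546875, -359.0042419433594), (45.443092346191406, 72.84852600097656), 86.66377258300781)
[ 526.55698885 -351.70386715  231.19538347] [ 7.07662853e-01 -7.06549317e-01  1.16039907e-03 -4.91999569e-05] [-0.33  0.45 -0.07  0.   -1.04  1.91]
```

View pics/w18.png

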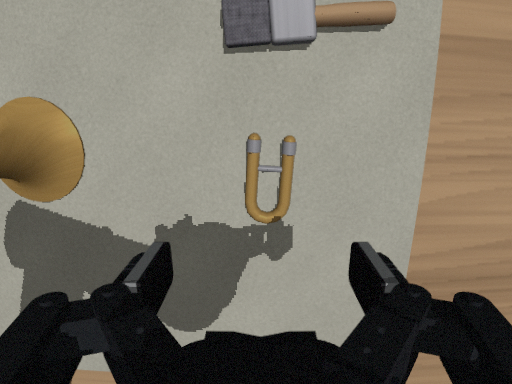

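Slide: leg ends at (254,133) and (290,136), bow bottom at (267,222), so it is turned slightly.

```bash
python3 -c "
from h import *
s=arm.read_state();c=cam('wrist',s);p=onplane(c,[(254.3,133),(290,136),(267,222),(246,190),(291,190)],6);print(p.round(1))
e=(p[0]+p[1])/2;print((e+p[2])/2,np.linalg.norm(e-p[2]),np.arctan2(*(p[2]-e)[[1,0]]))"
```

```text
[[ 570.1 -345.7    6. ]
 [ 567.4 -380.     6. ]
 [ 478.7 -358.6    6. ]
 [ 513.3 -337.2    6. ]
 [ 513.4 -382.5    6. ]]
[ 523.7416816  -360.73480718    6.        ] 90.13538854943732 3.094627637316033
```

```bash
python3 -m crank '{"delta_pos":[[0.009,0.0025,0.03],[0,0,0.035],[0,0,0.03],[0,0,0.02],[0,0,0],[0,0,0]],"twist":[0.047,0,0,0,0,0]}'
python3 sl.py w19
```

```text
clock: 25.97
position: [524.0, -360.7, 115.8]
ee_rot: [-0.691, 0.723, -0.001, -0.0]
contact_force: [0.6, 0.1, 0.7]
gripper_width: 85.4
[487, 89, 25, 156, 1797] ((546.8082275390625, -515.0736694335938), (105.07135009765625, 18.4927921295166), 10.627928733825684)
[223, 181, 19, 64, 1156] ((529.1918334960938, -342.79931640625), (11.182291030883789, 42.3162727355957), 86.39807891845703)
[277, 181, 21, 64, 1142] ((527.5940551757812, -376.8624572753906), (11.64516544342041, 42.10685348510742), 86.46830749511719)
[ 524.69620282 -361.02686772  117.07717363] [-6.90933055e-01  7.22916060e-01 -1.91652137e-03  4.58408956e-04] [-0.35  0.58 -0.18  0.   -0.81  1.87]
```

View pics/w19.png

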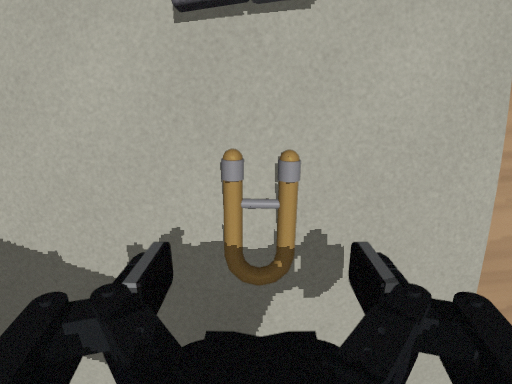

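```bash
python3 -m crank '{"delta_pos":[[-0.001,0,0.02],[0,0,0.015],[0,0,0.007],[0,0,0.003],[0,0,0],[0,0,0],[0,0,0]],"twist":[0,0,0,0,0,0,0]}'
python3 -m crank '{"delta_pos":[[0,0,0],[0,0,0],[0,0,0],[0,0,0]],"twist":[0,0,0,0]}' 0.62
python3 -c "
from h import *
s=arm.read_state();print(s['position'],s['contact_force'],s['gripper_width'])"
```

```text
clock: 26.6
position: [524.0, -360.1, 71.2]
ee_rot: [-0.69, 0.723, -0.001, 0.0]
contact_force: [0.7, -0.6, 0.7]
gripper_width: 85.4
clock: 26.93
position: [523.2, -359.8, 69.9]
ee_rot: [-0.69, 0.723, -0.0, 0.0]
contact_force: [-0.0, -0.3, 0.7]
gripper_width: 53.0
[ 523.23639526 -359.76063481   69.91607607] [-0.0181223  -0.28119388  0.66488732] 52.980683916309125
```

```bash
python3 -m crank '{"delta_pos":[[0,0,0.001],[0,0,0],[0,0,0],[0,0,0],[0,0,0],[0,0,0]],"twist":[0,0,0,0,0,0]}' 0.35
python3 sl.py w20
```

```text
clock: 27.43
position: [523.7, -360.2, 70.8]
ee_rot: [-0.691, 0.723, -0.001, -0.0]
contact_force: [-2.5, 0.6, 8.5]
gripper_width: 43.8
[212, 162, 26, 16, 314] ((566.6917114257812, -345.5527648925781), (11.347234725952148, 6.897073268890381), 87.34700775146484)
[286, 163, 26, 16, 311] ((564.7166748046875, -379.0121154785156), (11.403696060180664, 6.913320541381836), 87.46124267578125)
[212, 204, 26, 41, 958] ((540.1370239257812, -343.7574157714844), (11.796578407287598, 20.580856323242188), 87.05996704101562)
[284, 204, 26, 41, 922] ((538.5884399414062, -377.6345520019531), (11.728779792785645, 20.485462188720703), 87.173828125)
[ 523.69427268 -360.20844206   70.84617587] [-6.90791427e-01  7.23053447e-01 -9.56412054e-04 -4.37744105e-05] [-0.35  0.64 -0.21  0.   -0.72  1.87]
```

View pics/w20.png

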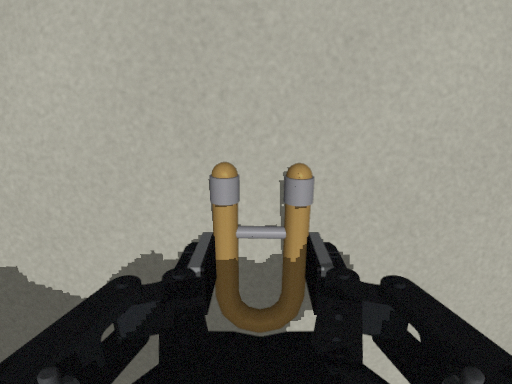

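```bash
python3 -m crank '{"delta_pos":[[0,0,-0.005],[0,0,-0.015],[0,0,-0.02],[0,0,-0.03],[0,0,-0.03],[0,0,-0.02],[0,0,0],[0,0,0]],"twist":[0,0,0,0,0,0,0,0]}'
python3 sl.py w21
```

```text
clock: 28.15
position: [523.5, -359.7, 189.9]
ee_rot: [-0.69, 0.724, -0.001, 0.001]
contact_force: [0.2, -0.0, -0.8]
gripper_width: 43.8
[306, 0, 84, 8, 390] ((667.115966796875, -432.7755126953125), (64.2507553100586, 5.123885631561279), 89.24217224121094)
[430, 0, 82, 245, 16482] ((564.1366577148438, -558.8457641601562), (217.78770446777344, 86.52153015136719), 0.5513835549354553)
[0, 110, 54, 114, 4764] ((546.45458984375, -148.01425170898438), (54.118896484375, 107.79143524169922), 73.78436279296875)
[212, 162, 25, 16, 312] ((541.7775268554688, -329.06982421875), (20.639562606811523, 13.027629852294922), 87.27452087402344)
[286, 164, 26, 15, 309] ((537.520263671875, -392.6584167480469), (21.515422821044922, 12.197922706604004), 87.39466857910156)
[213, 204, 25, 41, 959] ((491.63983154296875, -325.9241638183594), (21.83344841003418, 39.19768524169922), 86.0334243774414)
[283, 204, 27, 41, 922] ((488.4178771972656, -390.07110595703125), (22.333105087280273, 38.68836975097656), 86.00311279296875)
[ 522.71276891 -359.33547156  188.22400643] [-6.90174709e-01  7.23642571e-01  5.20033383e-04  1.75271592e-04] [-0.35  0.5  -0.12 -0.   -0.96  1.87]
```

View pics/w21.png

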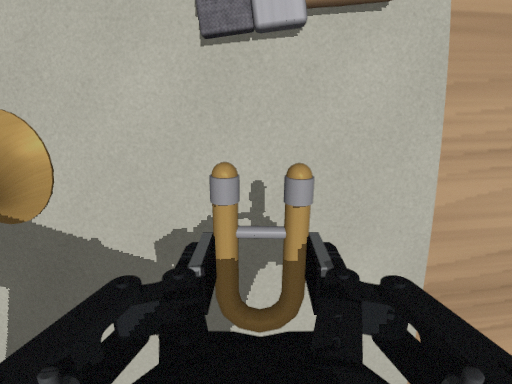

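```bash
python3 -m crank '{"delta_pos":[[0,0,0],[-0.015,-0.02,0],[-0.03,-0.02,0],[-0.035,-0.01,0],[-0.035,-0.01,0],[-0.035,-0.01,0],[-0.035,-0.01,0],[-0.035,-0.01,0]],"twist":[-0.047,0,0,0,0,0,0,0]}'
python3 -m crank '{"delta_pos":[[-0.035,-0.01,0],[-0.035,-0.01,0],[-0.035,-0.01,0],[-0.03,-0.01,0],[-0.023,0,0],[0,0,0],[0,0,0],[0,0,0]],"twist":[0,0,0,0,0,0,0,0]}'
python3 sl.py w22
```

```text
clock: 28.87
position: [612.4, -137.9, 186.3]
ee_rot: [-0.707, 0.707, 0.002, -0.001]
contact_force: [-0.5, 0.0, -0.9]
gripper_width: 43.1
clock: 29.53
position: [652.3, 18.0, 186.9]
ee_rot: [0.707, -0.707, -0.001, 0.001]
contact_force: [0.2, 0.1, -0.4]
gripper_width: 43.4
[0, 22, 63, 92, 4917] ((751.7281494140625, 209.39752197265625), (57.24629592895508, 71.78711700439453), 77.52561950683594)
[212, 163, 26, 15, 312] ((668.3115844726562, 48.62599563598633), (21.181930541992188, 12.041321754455566), 89.96705627441406)
[287, 164, 25, 16, 311] ((667.0527954101562, -14.324235916137695), (12.94005298614502, 20.472137451171875), 0.14802582561969757)
[213, 204, 25, 41, 961] ((618.9812622070312, 49.81494903564453), (21.57451057434082, 38.8720703125), 88.71247100830078)
[284, 204, 26, 41, 919] ((618.9899291992188, -13.640190124511719), (21.856395721435547, 38.33848571777344), 89.81317138671875)
[369, 233, 70, 12, 597] ((604.4054565429688, -114.82844543457031), (66.81368255615234, 11.202230453491211), 89.10028076171875)
[652.4404148   17.46554514 187.3771015 ] [-0.70685306  0.70735907  0.00073806 -0.00116367] [ 0.27  0.53 -0.07 -0.   -0.98  1.3 ]
```

View pics/w22.png

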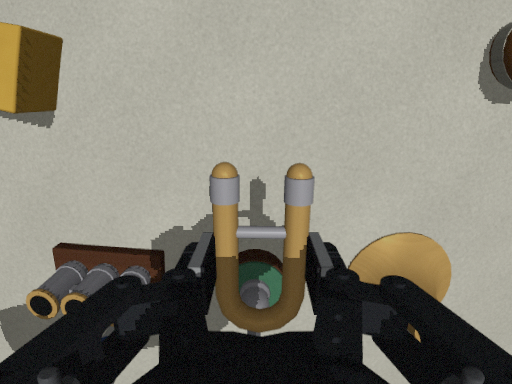

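```bash
python3 -m crank '{"delta_pos":[[0,-0.001,0.03],[0,0,0.035],[0,0,0.025],[0,0,0.015],[0,0,0.006],[0,0,0],[0,0,0],[0,0,0]],"twist":[0,0,0,0,0,0,0,0]}'
python3 -m crank '{"delta_pos":[[0,0,0.0025],[0,0,0.001],[0,0,0],[0,0,0],[0,0,0]],"twist":[0,0,0,0,0]}'
```

```text
clock: 30.25
position: [655.1, 18.0, 79.3]
ee_rot: [-0.707, 0.707, -0.001, 0.001]
contact_force: [-0.8, -0.7, 0.5]
gripper_width: 43.5
clock: 30.67
position: [654.2, 18.4, 74.5]
ee_rot: [0.707, -0.707, 0.0, -0.0]
contact_force: [1.0, 1.1, -1.1]
gripper_width: 43.4
```

```bash
python3 -m crank '{"delta_pos":[[0,0,0.002],[0,0,0.001],[0,0,0],[0,0,0],[0,0,0]],"twist":[0,0,0,0,0]}'
python3 -m crank '{"delta_pos":[[0,0,0.0007],[0,0,0],[0,0,0],[0,0,0]],"twist":[0,0,0,0]}'
```

```text
clock: 31.08
position: [654.1, 18.3, 71.1]
ee_rot: [0.707, -0.707, -0.0, 0.0]
contact_force: [0.9, -0.9, -0.5]
gripper_width: 43.5
clock: 31.42
position: [654.1, 18.3, 70.9]
ee_rot: [0.707, -0.707, 0.0, -0.0]
contact_force: [-0.9, 0.7, 3.1]
gripper_width: 43.3
```

Touching down. I release and rise.

```bash
python3 -m crank '{"delta_pos":[[0,0,0],[0,0,0],[0,0,0],[0,0,0],[0,0,0],[0,0,0],[0,0,0],[0,0,0]],"twist":[0,0,0,0,0,0,0,0]}' 1
python3 -m crank '{"delta_pos":[[0,0,-0.015],[0,0,-0.03],[0,0,-0.04],[0,0,-0.04],[0,0,-0.04],[0,0,-0.04],[0,0,0],[0,0,0]],"twist":[0,0,0,0,0,0,0,0]}'
python3 -m crank '{"delta_pos":[[0,0.03,0],[0,0.03,0],[0,0.03,0],[0,0.03,0],[0,0,0],[0,0,0],[0,0,0]],"twist":[0,0,0,0,0,0,0]}'
python3 st.py w23; python3 -c "
from h import *
grab('scene','scene1')"
```

```text
clock: 32.08
position: [654.1, 18.3, 70.5]
ee_rot: [0.707, -0.707, 0.0, -0.0]
contact_force: [0.6, -0.2, -0.1]
gripper_width: 85.1
clock: 32.75
position: [655.0, 18.5, 279.4]
ee_rot: [0.707, -0.707, 0.002, -0.003]
contact_force: [-0.3, -0.2, -1.5]
gripper_width: 85.4
clock: 33.33
position: [534.3, 18.4, 275.0]
ee_rot: [0.707, -0.707, -0.0, 0.0]
contact_force: [0.2, 0.2, -0.2]
gripper_width: 85.3
stand (229, 117, 54, 54) [535.69579396  -4.00342566] [591.28404413  51.7815996 ]
((563.2291870117188, 23.839984893798828), 28.427074432373047)
[534.74331994  18.4127745  274.95481121] [ 7.07172307e-01 -7.07041202e-01 -7.02030678e-05  2.47687090e-04] [ 0.34  0.26 -0.26  0.   -1.06  1.23]
```

View pics/w23.png

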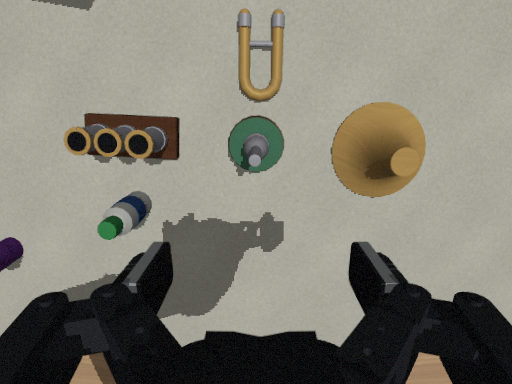

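View pics/scene1.png

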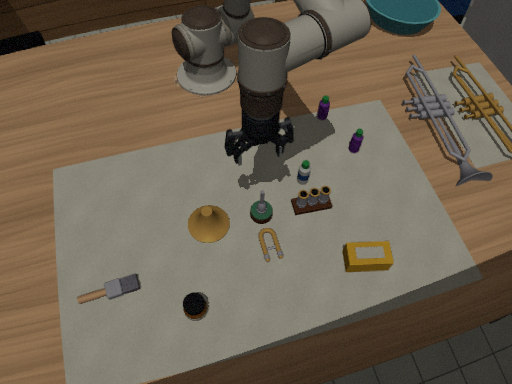

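```bash
python3 - <<'E'
from h import *
s=arm.read_state();c=cam('wrist',s)
v=onplane(c,[(78,141),(108.5,142.5),(140,144)],66);print('valves',v.round(1))
p=onplane(c,[(244.5,10),(278.5,10),(261,101)],6);e=(p[0]+p[1])/2;print('slide mid',((e+p[2])/2).round(1))
print('mp',onplane(c,[(254.5,161)],112).round(1),onplane(c,[(257,143.5)],45).round(1),'oil',onplane(c,[(111,228)],84).round(1))
im=cv2.imread('pics/w23.png');hsv=cv2.cvtColor(im,cv2.COLOR_BGR2HSV)
br=cv2.inRange(hsv,np.array((8,90,60)),np.array((35,255,255)));br[:,:300]=0;br[220:]=0
cs=max(cv2.findContours(br,0,1)[0],key=len).reshape(-1,2);w=onplane(c,cs,1)[:,:2]
print('bell',cv2.minEnclosingCircle(w.astype(np.float32)))
E
```

```text
valves [[573.8 190.2  66. ]
 [571.9 160.2  66. ]
 [570.1 130.1  66. ]]
slide mid [653.2  18.    6. ]
mp [[562.5  23.4 112. ]] [[567.3  22.1  45. ]] oil [[493.7 160.1  84. ]]
bell ((554.0286254882812, -117.07151794433594), 55.0190315246582)
```

```bash
python3 - <<'E'
import cv2
a=cv2.imread('pics/w23.png'); cv2.imwrite('pics/c5.png',cv2.resize(a[100:250,55:200],None,fx=4,fy=4,interpolation=2))
E
```

```text
(no output)
```

View pics/c5.png

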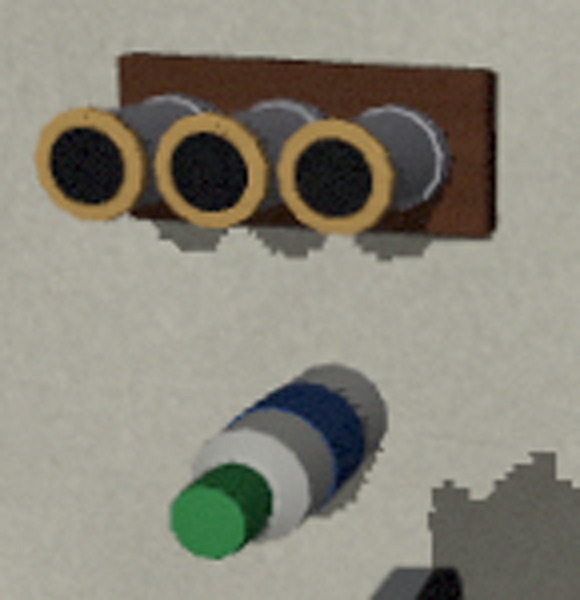

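The bottle's cap top is actually at (107,229.5), about 4 px from where I first read it. That leaves only about 2 mm of sideways error. Everything is standing and released, so I hand in.

```bash
python3 -c "
from h import *
c=cam('wrist',arm.read_state());print(onplane(c,[(107,229.5)],84),onplane(c,[(107.7,142.7)],66))
from bench import job_done
print(job_done())"
```

```text
[[492.05919478 164.267849    84.        ]] [[571.72492017 161.04082978  66.        ]]
the job is handed in; nothing more can be done
None
```

I set out all four parts in the order asked and handed the job in at about 33.5 s. Everything is released, and the arm is clear at about 275 mm height.

The last wrist-camera checks, with calibration good to about 2 mm, showed:

| Part | Measured position (mm) | Check |
|---|---|---|
| Stand | (563, 24) | about 2 mm from the valve–bell midpoint |
| Mouthpiece | upright, cup down | shank top read within 1 mm of the stand's middle, cup within about 4 mm |
| Oil bottle | (492, 164) | upright, about 80 mm in front of the block's centre, about 2 mm to the side |
| Tuning slide | middle at (653, 18) | flat, about 90 mm behind the stand's middle |

- **Left alone:** I did not touch the jar, the carton, the brush or the purple bottles. In the final scene picture they stand where they started.
- **Checks that disagreed:** Different views placed the valve block and the bell 2–3 mm apart, so I used averages. My first reading of the oil bottle's final place looked about 5 mm off. It came from a misplaced pixel and went away when I read the picture again.

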